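# Slide the specimen carrier along the bent guide rod to its end stop

### The job

Take the specimen carrier that hangs on the bent guide rod by its blue grip, slide it gently along the rod round both bends to the end stop, and press it against the stop's red sleeve until the sleeve is pushed fully in. Then let go, leaving the carrier hanging on the last leg of the rod. Do not force the carrier against the rod or the stop, touch nothing of the stand with the fingers, and leave the vials and the beaker alone.

Things in the scene. Friction and masses are not known exactly. Their poses are not given: they have to be found in the camera images.
- stand: Fixed stand: grey base plate 100x90x14 mm, post 16 mm thick and 168 mm high, clamp block holding a bent steel rod, 8 mm thick, level, centre line 150 mm above the worktop. Origin under the post at worktop height; x along the rod's first leg away from the post, y to its left, z up. Rod and stop do not yield below 25 N. The clamp block ends 21 mm from the post's axis along x.
- rod_start (a point): Rod's centre line at the post. Nominal line in the stand's frame (mm): first leg (0,0) to corner 1 (120,0), 60 degree turn left (+y), second leg 100 mm to corner 2 (170,87), 60 degree turn right, third leg parallel to x to the rod's end (315,87). Both corners are rounded, 25 mm radius on the centre line.
- corner1 (a point): Corner 1, where the first two legs' centre lines meet (just outside the rounding). The rod was bent by hand: each of the two bends may be up to 8 degrees more or less than nominal, kinked at the middle of the bend, and all that follows swings with it, so the third leg can lie over 30 mm off its nominal line: feel or look for it.
- carrier: Loose specimen carrier, about 0.1 to 0.17 kg, threaded on the rod's first leg: steel eye ring, bore 16 mm, outside 36 mm, 10 mm along the rod (4 mm play all round when centred). Origin: ring centre; x along the rod away from the post, z up. It hangs from the top of its bore: origin 4 mm below the rod's line. A clip with a slide hangs below, 26 mm wide, down to 78 mm below the origin.
- grip (a point): Centre of the carrier's upright blue square grip, 16x16 mm, 48 mm tall: it rises from 17 to 65 mm above the ring's centre, sides along the carrier's x and y; this point is 41 mm above the ring's centre.
- sleeve (a joint): Red sleeve (27 mm diameter) of the black end stop (30 mm diameter, 16 mm long) on the third leg. The stop's near face lies 85 to 111 mm beyond corner 2, not known more closely. Joint, m: 0 = sleeve stands 8 mm out towards the carrier, 0.008 = fully in, at the hard stop. It slides stiffly along the leg (about 4 N) and stays where left.
- vial_r2: Bystander: closed vial with black cap and grey filling, 28 mm diameter, 56 mm high, on the worktop. Origin: centre of its underside.
- vial_free: Bystander: closed vial with black cap and beige filling, 28 mm diameter, 56 mm high, on the worktop. Origin: centre of its underside.
- beaker_50: Bystander: small empty beaker, 43 mm diameter, 56 mm high, on the worktop. Origin: centre of its underside.
Things that resemble listed ones, but are neither listed nor needed, are in the scene too. Of the things that look like the carrier, the larger one is meant.

How it is judged:
By the outcome, as a careful person would: the job done as asked, in the order asked, and still so for the second after the job is handed in, with the robot touching nothing.
It also fails if it takes over 67 s, if anything falls off the work surface, if the arm or the gripper's body presses on something with over 40 N, if the wrist force passes 120 N, or if a joint passes its speed limit or range.

### The arm

A 6-joint arm with a two-finger parallel gripper is mounted at the origin on a cart in front of the work surface, level with it; the furniture and walls round the work are solid. World frame = base frame: x ahead of the robot, y to its left, z up, the work surface at z = 0. Lengths are in m, angles in rad, forces in N, time in s.
With the tool pointing down it reaches from about 0.25 to 0.8 m from the base axis. Payload 3.9 kg.
Tool frame: the origin (TCP) lies at the very end of the fingers, on their centre line; the grasp point (between the pads) lies 19 mm behind it; x points along the fingers, z is the direction in which the jaws open and shut, and the axes are right-handed (so a half turn about x gives the same grasp; the last joint's range is limited). The gripper opens to 85 mm and grips with 20 to 120 N. Pads are 22 mm wide; open, the fingers measure 114 mm over their backs; the gripper's body (76 mm by 85 mm) begins 54 mm behind the grasp point. The pads swing forward as they close: fully open they stand 13 mm farther back than shut.
Start: joints at [1.159, 0.26, -0.138, 1.173, 0, 1.571], TCP at [0.21, 0.481, 0.231] pointing down, gripper open.
Joint ranges: [-2.78, 2.78], [-0.83, 1.72], [-1.28, 1.37], [-1.9, 2.12], [-1.57, 1.48], [-3.14, 3.14]. Speed limits (rad/s): [2.57, 2.57, 3.14, 3.14, 3.14, 3.14].

### API

Orientations are given as [roll, pitch, yaw] about the fixed x, y, z axes, in that order (R = Rz(yaw) Ry(pitch) Rx(roll)).
In Python, from cell import state, get_image, get_calibration, close_job gives the robot as it stands.
- The arm moves only by the shell command python3 -m creep 'ROWS' [FORCE]. ROWS is text: rows parted by semicolons, each of 5 numbers parted by spaces: the closure, from 0 (fully open) to 1 (shut), then the shift along the tool's x, y, z in mm, then the turn about the tool's x in degrees. A call has exactly 10 rows; each row is the pose to reach, as a shift and turn from the pose commanded when the call began, along the tool's axes at that moment; what a row does not reach only later rows make up. A row lasts 1/10 s, in which the tool goes at most 50 mm and 8.59 degrees, less where a joint would pass 70% of its speed; a pose out of reach is approached as far as the arm can. A call with a gripper value outside its range is refused whole. The fingers move at their own pace and stop on an object; FORCE is the grip in N (left out, the last holds). Time passes only in rows, so rows that repeat a pose let the fingers close, or fill a call up. It gives the time, the measured TCP pose, the force and the opening at its end, in the units of the state.
- state(): the state, without advancing time (a new reading comes with each control period).
- get_image(name): name is "scene" or "top" or "wrist"; returns the picture (400x640x3 uint8, red, green, blue); there is no depth.
- get_calibration(name): a dict with "intrinsics" (3x3 intrinsics, pixels), "rvec" (rotation vector, rad) and "tvec" (3), from world to camera coordinates, as OpenCV has them; the wrist camera has in their place "T_tool_cam" (4x4, takes a point from camera to tool coordinates, whose origin is the TCP and whose axes are the tool frame's). Camera axes: x right, y down, z forward; pixel columns grow to the right and rows downward; lengths in m; the calibration is good to about 2 mm. The wrist camera is an equidistant fisheye: a pixel r from the principal point sees the ray r / f radians off the axis. A picture is of the moment at which its call begins: read the wrist's pose just before it. get_calibration takes no time and is no camera call.
- close_job(): hands the job in, once; it reports no verdict.
The state is a dict: "t": time; "joint_positions": joint angles; "joint_vel": joint speeds; "joint_torque": joint torques, N m; "position": TCP position; "eef_rot": TCP orientation; "force": force on the tool from outside, world axes, zero at the start; "wrist_torque": the same for the moment, N m; "grip_width": finger opening in m.
Only numpy, scipy, OpenCV 4.12 (cv2) and the standard library are available. Lean on these libraries where they do the work, as an engineer would, in place of code of your own. Each camera call takes 0.05 s, during which the arm holds its last target.

## Working session

There is one attempt and no reset: what is moved stays moved. The work goes in short steps, Python scripts to look and compute and a shell command to move; the robot and the scene stay as the last step left them, time stands still between calls to the robot, and variables do not carry over. Pictures are saved under pics/ and viewed, and the job is handed in when it is done.

```bash
ls -la; mkdir -p pics; cat > h.py <<'E'
import numpy as np, cv2
from cell import state, get_image, get_calibration
from scipy.spatial.transform import Rotation as Ro
def save(n,im): cv2.imwrite('pics/'+n+'.png',cv2.cvtColor(im,cv2.COLOR_RGB2BGR))
E
python3 - <<'E'
from h import *
s=state(); print(s)
for n in ('scene','top','wrist'):
    save(n+'0',get_image(n)); print(n,get_calibration(n))
E
```

```text
total 12
drwxr-xr-x  3 agent agent 4096 Dec  6 16:39 .
drwxr-xr-x 23 root  root  4096 Dec  6 16:39 ..
drwxr-xr-x  2 agent agent 4096 Dec  6 16:39 pics
{'t': 0.0, 'joint_positions': array([ 1.15899868e+00,  2.60682508e-01, -1.39394017e-01,  1.17271769e+00,
        3.25601830e-05,  1.57078608e+00]), 'joint_vel': array([-0.00133249,  0.00019122, -0.00010965, -0.00088098, -0.00038797,
       -0.0001793 ]), 'joint_torque': array([-7.25712707e-04, -4.05677783e+01,  2.53924727e+01,  1.87793485e-02,
       -3.62916107e-04, -8.57021121e-10]), 'position': array([0.20984477, 0.48047278, 0.23045628]), 'eef_rot': array([ 3.1252866 ,  1.56879817, -1.99888981]), 'force': array([-0.02812255, -1.02793972, -0.01413024]), 'wrist_torque': array([ 0.00454777, -0.02882166, -0.03721273]), 'grip_width': 0.08541728044466178}
scene {'intrinsics': array([[424.9434647 ,   0.        , 314.16701595],
       [  0.        , 424.9434647 , 194.69306674],
       [  0.        ,   0.        ,   1.        ]]), 'rvec': array([ 1.09424394, -2.0148722 ,  1.29011761]), 'tvec': array([0.33160065, 0.28750035, 0.53768914])}
top {'intrinsics': array([[496.51253723,   0.        , 324.28766848],
       [  0.        , 496.51253723, 199.30897045],
       [  0.        ,   0.        ,   1.        ]]), 'rvec': array([ 2.1958196 , -2.13824918,  0.1074111 ]), 'tvec': array([0.02631919, 0.52855618, 1.13669282])}
wrist {'intrinsics': array([[309.70691629,   0.        , 320.16630908],
       [  0.        , 309.70691629, 201.15490443],
       [  0.        ,   0.        ,   1.        ]]), 'T_tool_cam': array([[-5.23429281e-04, -3.07881398e-01,  9.51424601e-01,
        -1.42209808e-01],
       [ 3.42539191e-04, -9.51424730e-01, -3.07881251e-01,
         7.94502940e-02],
       [ 9.99999804e-01,  1.64746151e-04,  6.03465007e-04,
        -9.38783722e-04],
       [ 0.00000000e+00,  0.00000000e+00,  0.00000000e+00,
         1.00000000e+00]])}
```

View pics/scene0.png

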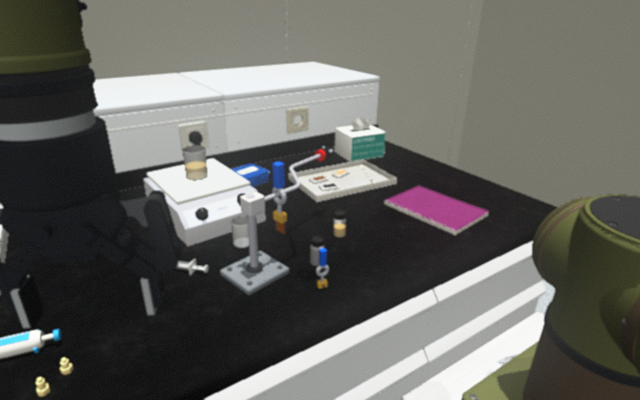

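View pics/top0.png

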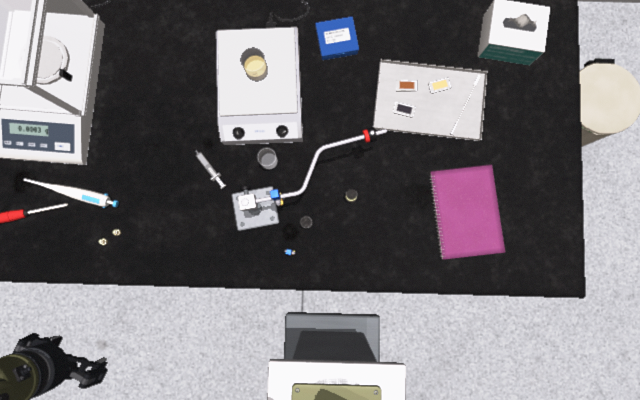

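View pics/wrist0.png

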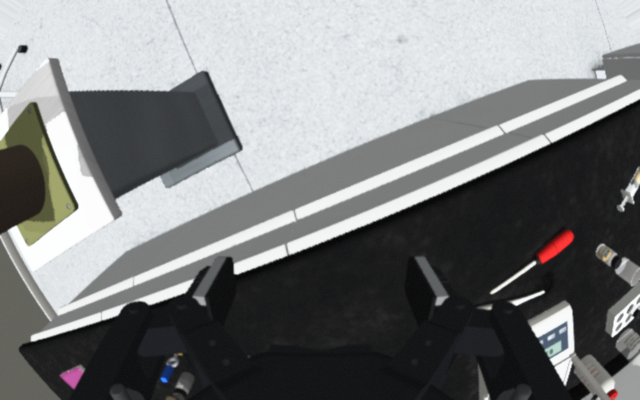

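The top view shows the stand base at about (256,208). Its rod runs right, then up, then right to the red sleeve at (367,135). There are two blue-gripped candidates: one on the rod at top (275,194) / scene (279,175), and a small one in front at top (289,252) / scene (322,257). The one on the rod is the larger and is the one meant. I'll confirm that in enlarged crops.

```bash
python3 - <<'E'
from h import *
a=cv2.imread('pics/top0.png')[110:270,220:420]; cv2.imwrite('pics/tc.png',cv2.resize(a,None,fx=4,fy=3.75 if 0 else 3.7,interpolation=cv2.INTER_CUBIC)[:600])
a=cv2.imread('pics/scene0.png')[130:300,210:370]; cv2.imwrite('pics/sc.png',cv2.resize(a,None,fx=3.5,fy=3.5,interpolation=cv2.INTER_CUBIC))
E
```

```text
(no output)
```

View pics/tc.png

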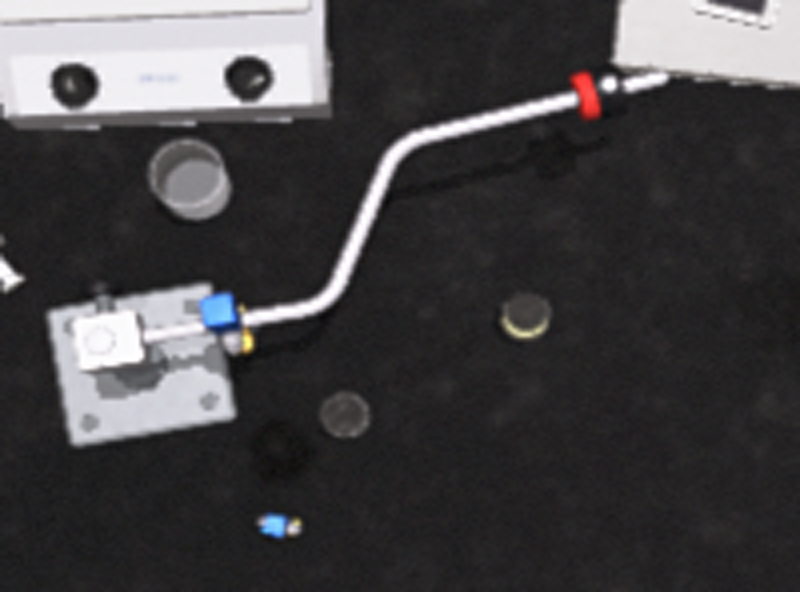

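View pics/sc.png

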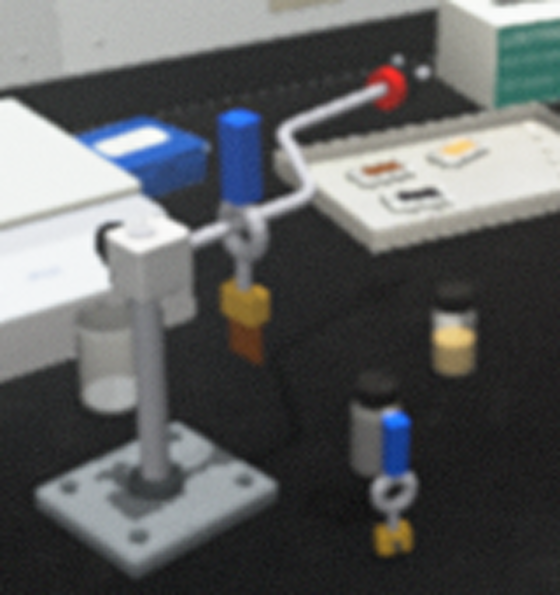

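The crops confirm it: the carrier on the rod (grip at top crop (219,310), scene crop (240,155)) is larger and threaded on the first leg. The one in front at scene crop (395,445) is smaller, so it is the decoy. Next I measure the rod legs, the grip and the sleeve.

```bash
cat >> h.py <<'E'
def cam(n):
    c=get_calibration(n); R=cv2.Rodrigues(c['rvec'])[0]; return c['intrinsics'],R,c['tvec']
def cast(n,uv,z):
    K,R,t=cam(n); uv=np.atleast_2d(np.array(uv,float))
    d=(np.linalg.inv(K)@np.c_[uv,np.ones(len(uv))].T).T@R; o=-R.T@t
    return o+d*((z-o[2])/d[:,2])[:,None]
def proj(n,P):
    c=get_calibration(n); return cv2.projectPoints(np.atleast_2d(np.array(P,float)),c['rvec'],c['tvec'],c['intrinsics'],None)[0][:,0]
E
python3 - <<'E'
from h import *
im=cv2.cvtColor(cv2.imread('pics/top0.png'),cv2.COLOR_BGR2RGB).astype(int)
g=im.min(2).astype(float)
def centroids_cols(x0,x1,yl):  # per-column bright centroid
    out=[]
    for x in range(x0,x1):
        a,b=yl(x); ys=np.arange(a,b); w=np.clip(g[a:b,x]-70,0,None); out.append((x,(w*ys).sum()/w.sum()))
    return np.array(out)
def rows(y0,y1,xl):
    out=[]
    for y in range(y0,y1):
        a,b=xl(y); xs=np.arange(a,b); w=np.clip(g[y,a:b]-70,0,None); out.append(((w*xs).sum()/w.sum(),y))
    return np.array(out)
L=[centroids_cols(285,297,lambda x:(188,202)), rows(157,182,lambda y:(298,326)), centroids_cols(329,361,lambda x:(128,152))]
lines=[]
for l in L:
    P=cast('top',l,0.150)[:,:2]; c=P.mean(0); d=np.linalg.svd(P-c)[2][0]; 
    if d@(P[-1]-P[0])<0: d=-d
    res=np.abs((P-c)@[ -d[1],d[0]]).max(); lines.append((c,d)); print(c,d,np.degrees(np.arctan2(d[1],d[0])),'res',res)
def inter(a,b): 
    s=np.linalg.solve(np.c_[a[1],-b[1]],b[0]-a[0]); return a[0]+s[0]*a[1]
d1=lines[1][1]; 
l1=lines[1] if d1[0]>0 else (lines[1][0],-d1)
c1=inter(lines[0],l1);c2=inter(l1,lines[2]); print('c1',c1,'c2',c2,np.linalg.norm(c2-c1), 'post guess',c1-0.12*lines[0][1])
B=(im[...,2]>130)&(im[...,2]-im[...,0]>70); 
ys,xs=np.where(B[185:203,262:285]); print('blue',xs.min()+262,xs.max()+262,ys.min()+185,ys.max()+185,len(xs), xs.mean()+262,ys.mean()+185)
uv=(xs.mean()+262,ys.mean()+185); print('grip top',cast('top',[uv],.146+.065),cast('top',[uv],.146+.06))
Rm=(im[...,0]>120)&(im[...,0]-im[...,1]>70); ys,xs=np.where(Rm[120:150,355:380]); uv=(xs.mean()+355,ys.mean()+120);print('red',uv,xs.min()+355,xs.max()+355,cast('top',[uv],.155))
P=cast('top',np.c_[xs+355,ys+120],.15)[:,:2]; s=(P-c2)@lines[2][1]; print('red along leg3 from c2',s.min(),s.max(),np.percentile(s,[5,50,95]))
# scene cross check
S=cv2.cvtColor(cv2.imread('pics/scene0.png'),cv2.COLOR_BGR2RGB).astype(int)
B=(S[...,2]>100)&(S[...,2]-S[...,0]>60); ys,xs=np.where(B[155:195,265:292]);print('scene blue',xs.mean()+265,ys.mean()+155,xs.min()+265,xs.max()+265,ys.min()+155,ys.max()+155)
for n in('scene','top'): print(n,proj(n,np.array([[*c1,.15],[*c2,.15]])))
E
```

```text
[0.52445899 0.11092103] [ 0.20986122 -0.97773119] -77.88578076782078 res 0.00023437531113916943
[0.57853382 0.07020187] [-0.94371843  0.33074993] 160.68570041865024 res 0.00021775701390262776
[6.40026019e-01 2.12695108e-04] [ 0.28960571 -0.95714603] -73.16564801693656 res 0.00017092069405252622
c1 [0.5295112  0.08738309] c2 [0.62363159 0.05439622] 0.09973355732183688 post guess [0.50432785 0.20471083]
blue 270 278 189 198 69 274.05797101449275 193.30434782608697
grip top [[0.51807358 0.13893993 0.211     ]] [[0.51863488 0.13947438 0.206     ]]
red (np.float64(366.1694915254237), np.float64(135.27118644067798)) 363 369 [[ 0.65283625 -0.04508654  0.155     ]]
red along leg3 from c2 0.09921808349623827 0.10975616360201841 [0.09982503 0.10448496 0.10916987]
scene blue 276.8368580060423 174.0 265 284 161 188
scene [[298.4402769  185.6775732 ]
 [288.82145836 167.56363307]]
top [[301.78954829 191.85904433]
 [318.74834264 148.13976884]]
```

```bash
cat >> h.py <<'E'
def tool():
    s=state(); return np.array(s['position']),Ro.from_euler('xyz',s['eef_rot']).as_matrix(),s
def goto(P,hd):
    """shift mm in tool axes and turn so that tool y points along heading hd(deg) or opposite"""
    p,R,s=tool(); sh=1000*R.T@(np.array(P)-p)
    yh=np.degrees(np.arctan2(R[1,1],R[0,1])); 
    t=-(hd-yh); t=(t+180)%360-180   # tool x down => turn about x is minus heading
    print('t',round(s['t'],2),'p',p.round(4),'xax',R[:,0].round(3),'yhead',yh.round(2),'shift',sh.round(1),'turn',round(t,1),'F',np.round(s['force'],2),'M',np.round(s['wrist_torque'],2),'w',round(s['grip_width'],4),'j6',s['joint_positions'][5].round(2))
E
python3 - <<'E'
from h import *
goto([.5184,.1392,.25],-77.9)
goto([.5184,.1392,.25],102.1)
E
```

```text
t 0.15 p [0.2099 0.4806 0.2306] xax [-0.001 -0.001 -1.   ] yhead 156.41 shift [ -19.1 -419.3 -189.4] turn -125.7 F [-0.7  -0.58 -0.35] M [-0.11 -0.   -0.08] w 0.0855 j6 1.57
t 0.15 p [0.2099 0.4806 0.2306] xax [-0.001 -0.001 -1.   ] yhead 156.41 shift [ -19.1 -419.3 -189.4] turn 54.3 F [-0.7  -0.58 -0.35] M [-0.11 -0.   -0.08] w 0.0855 j6 1.57
```

```bash
python3 -m creep '0 -20 -20 -8 -8; 0 -40 -60 -26 -16; 0 -40 -102 -46 -24; 0 -40 -144 -65 -32; 0 -40 -186 -84 -40; 0 -40 -228 -103 -48; 0 -40 -270 -122 -56; 0 -40 -312 -141 -64; 0 -40 -354 -160 -72; 0 -40 -380 -172 -80' 80; python3 - <<'E'
from h import *
goto([.5184,.1392,.25],-77.9)
E
```

```text
t: 1.15
position: [0.4887, 0.1718, 0.2711]
eef_rot: [0.763, 1.57, -3.015]
force: [0.3, 1.2, -0.4]
grip_width: 0.0853
t 1.15 p [0.4887 0.1718 0.2711] xax [-0. -0. -1.] yhead -126.49 shift [ 21.1   8.6 -43.3] turn -48.6 F [ 0.29  1.22 -0.36] M [ 0.06 -0.07  0.02] w 0.0853 j6 -0.6
```

```bash
python3 -m creep '0 0 2 -8 -8; 0 5 4 -20 -16; 0 10 6 -32 -24; 0 15 8 -43 -32; 0 20 8.6 -43.3 -40; 0 20 8.6 -43.3 -46; 0.3 20 8.6 -43.3 -48.6; 0.3 20 8.6 -43.3 -48.6; 0.3 20 8.6 -43.3 -48.6; 0.3 20 8.6 -43.3 -48.6'; python3 - <<'E'
from h import *
goto([.5184,.1392,.172],-77.9)
save('w1',get_image('wrist')); save('t1',get_image('top')); save('s1',get_image('scene'))
E
```

```text
t: 2.15
position: [0.5172, 0.1408, 0.2512]
eef_rot: [-0.201, 1.571, -3.137]
force: [1.0, 0.2, 0.4]
grip_width: 0.0596
t 2.15 p [0.5172 0.1408 0.2512] xax [-0. -0. -1.] yhead -78.23 shift [79.2  1.8 -0.9] turn -0.3 F [0.98 0.25 0.41] M [ 0.04  0.03 -0.  ] w 0.0596 j6 -1.51
```

View pics/w1.png

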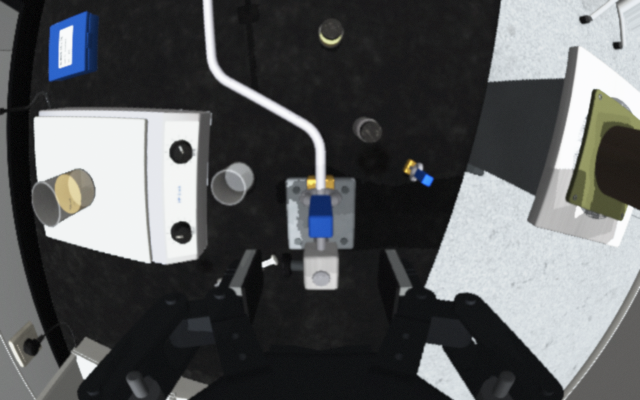

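View pics/s1.png

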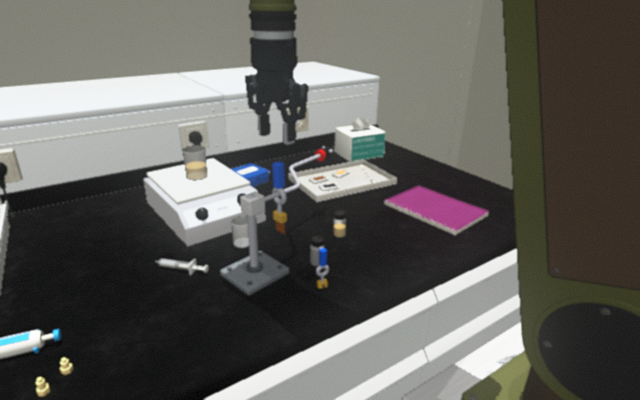

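The wrist view shows the grip top at about (320,203), centred between the fingers (245 and 395). The rod runs from the clamp (321,270) up through corner 1 near (315,130) and corner 2 near (215,70). I'll cross-check the grip and rod from the wrist view.

```bash
cat >> h.py <<'E'
def wcast(uv,z,p,R):
    c=get_calibration('wrist');K=c['intrinsics'];T=c['T_tool_cam']
    D=np.zeros(4); n=cv2.fisheye.undistortPoints(np.array(uv,float).reshape(-1,1,2),K,D)[:,0]
    d=(R@T[:3,:3]@np.c_[n,np.ones(len(n))].T).T; o=p+R@T[:3,3]
    return o+d*((z-o[2])/d[:,2])[:,None]
def wproj(P,p,R):
    c=get_calibration('wrist');K=c['intrinsics'];T=c['T_tool_cam']
    q=((np.atleast_2d(P)-p)@R-T[:3,3])@T[:3,:3]
    return cv2.fisheye.projectPoints(q[:,None],np.zeros(3),np.zeros(3),K,np.zeros(4))[0][:,0]
E
python3 - <<'E'
from h import *
p,R,s=tool()
im=cv2.imread('pics/w1.png')[:,:,::-1].astype(int)
B=((im[...,2]-im[...,0]>50)&(im[...,2]>80)); B[:, :300]=0;B[:,345:]=0
ys,xs=np.where(B); print('blue',xs.min(),xs.max(),ys.min(),ys.max())
for y in range(ys.min(),ys.max()+1,3):
    r=xs[ys==y]; print(y,r.min(),r.max(),im[y,320])
d1=np.array([.20986,-.97773]);n1=np.array([.97773,.20986]);g=np.array([.5184,.1392])
for sx in(-8,8):
  for sy in (-8,8):
    q=g+d1*sx/1000+n1*sy/1000
    print(sx,sy,'top',wproj([*q,.211],p,R),'bot',wproj([*q,.163],p,R))
g_=im.min(2).astype(float)
for x0,x1,y in [(300,335,165),(300,335,155),(270,300,107),(235,262,88),(200,225,20),(200,225,40)]:
    w=np.clip(g_[y,x0:x1]-90,0,None); u=(w*np.arange(x0,x1)).sum()/w.sum(); print(u,y,wcast([[u,y]],.15,p,R))
a=cv2.resize(cv2.imread('pics/w1.png')[140:300,240:400],None,fx=3.7,fy=3.7,interpolation=cv2.INTER_CUBIC); cv2.imwrite('pics/w1c.png',a)
E
```

```text
blue 308 332 195 237
195 314 326 [ 70  85 121]
198 311 329 [16 42 97]
201 311 330 [19 43 98]
204 310 330 [15 42 97]
207 310 331 [17 42 98]
210 309 331 [15 42 98]
213 309 331 [15 42 97]
216 309 332 [ 29  68 152]
219 308 332 [ 39  91 191]
222 308 332 [ 38  90 192]
225 308 332 [ 40  92 192]
228 308 332 [ 40  90 192]
231 309 332 [ 39  89 190]
234 309 332 [ 38  89 189]
237 310 330 [ 87 110 165]
-8 -8 top [[329.96425818 239.93466283]] bot [[328.18150696 214.21281497]]
-8 8 top [[305.34845202 240.0377298 ]] bot [[308.04027519 214.31068032]]
8 -8 top [[330.11987688 216.97210692]] bot [[328.23903512 194.92377741]]
8 8 top [[304.77092026 217.09196714]] bot [[307.67536638 195.03170773]]
319.9439024390244 165 [[0.52289397 0.11037    0.15      ]]
319.93740458015264 155 [[0.52456074 0.10241455 0.15      ]]
276.07772277227724 107 [[0.56591527 0.07161513 0.15      ]]
241.50443303779747 88 [[0.59615941 0.06121049 0.15      ]]
207.8481764206955 20 [[0.63639547 0.00849216 0.15      ]]
209.2305785123967 40 [[0.63123469 0.02544433 0.15      ]]
```

View pics/w1c.png

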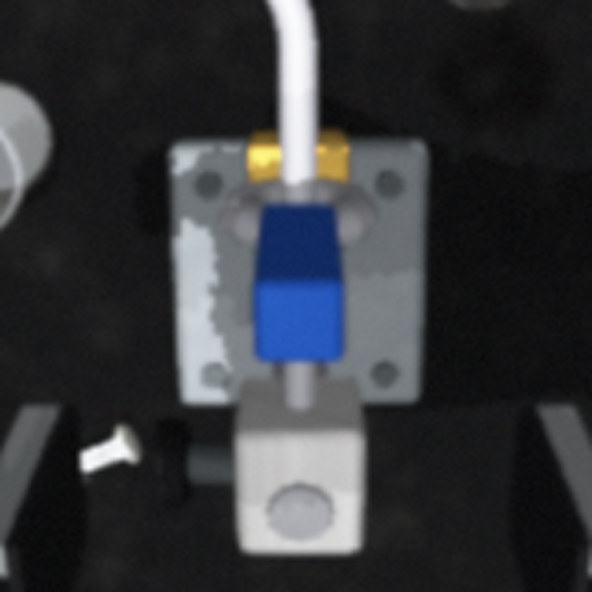

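```bash
python3 -m creep '0.3 15 1.4 0 -0.3; 0.3 30 2.7 0 -0.3; 0.3 45 2.7 0 -0.3; 0.3 58 2.7 0 -0.3; 0.3 68 2.7 0 -0.3; 0.3 74 2.7 0 -0.3; 0.3 78 2.7 0 -0.3; 0.3 80 2.7 0 -0.3; 0.3 80 2.7 0 -0.3; 0.3 80 2.7 0 -0.3'; python3 - <<'E'
from h import *
goto([.5184,.1392,.172],-77.9)
save('w2',get_image('wrist')); save('s2',get_image('scene'))
a=cv2.resize(cv2.imread('pics/s2.png')[110:290,200:380],None,fx=3.3,fy=3.3,interpolation=cv2.INTER_CUBIC); cv2.imwrite('pics/s2c.png',a)
E
```

```text
t: 3.3
position: [0.5182, 0.1382, 0.1718]
eef_rot: [-3.088, 1.57, 0.265]
force: [-0.6, -0.1, -0.7]
grip_width: 0.06
t 3.3 p [0.5182 0.1382 0.1718] xax [ 0.001  0.    -1.   ] yhead -77.9 shift [-0.2 -1.  -0.4] turn -0.0 F [-0.63 -0.14 -0.68] M [-0.02 -0.02  0.  ] w 0.06 j6 -1.52
```

View pics/w2.png

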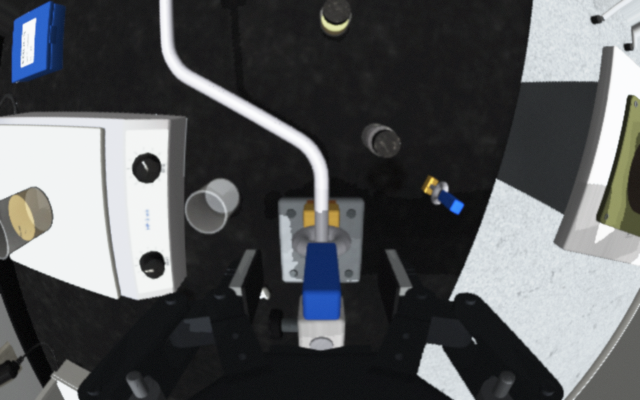

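View pics/s2c.png

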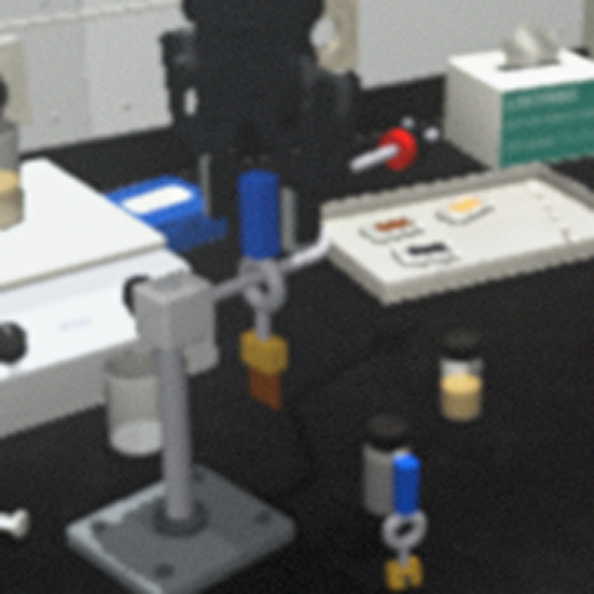

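The grip (wrist, top at about (321,300)) lies centred between the fingers (258 and 388), and the fingertips are above the ring. Closing now.

```bash
python3 -m creep '0.45 0 0 0 0; 0.55 0 0 0 0; 0.65 0 0 0 0; 0.75 0 0 0 0; 0.85 0 0 0 0; 0.9 0 0 0 0; 0.95 0 0 0 0; 0.95 0 0 0 0; 0.95 0 0 0 0; 0.95 0 0 0 0' 80; python3 - <<'E'
from h import *
goto([.5184,.1392,.172],-77.9)
save('w3',get_image('wrist')); save('s3',get_image('scene'))
a=cv2.resize(cv2.imread('pics/s3.png')[110:290,200:380],None,fx=3.3,fy=3.3,interpolation=cv2.INTER_CUBIC); cv2.imwrite('pics/s3c.png',a)
E
```

```text
t: 4.4
position: [0.5179, 0.1381, 0.1714]
eef_rot: [3.128, 1.571, 0.198]
force: [-0.3, -1.1, 2.4]
grip_width: 0.0148
t 4.4 p [0.5179 0.1381 0.1714] xax [ 0.  0. -1.] yhead -77.9 shift [-0.6 -1.  -0.8] turn -0.0 F [-0.33 -1.11  2.39] M [-0.06  0.08 -0.04] w 0.0148 j6 -1.52
```

View pics/w3.png

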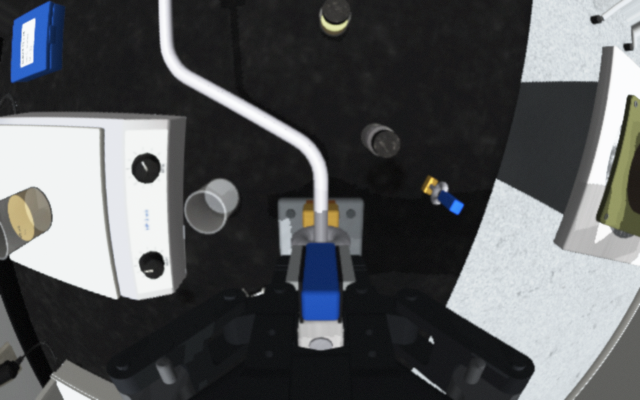

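View pics/s3c.png

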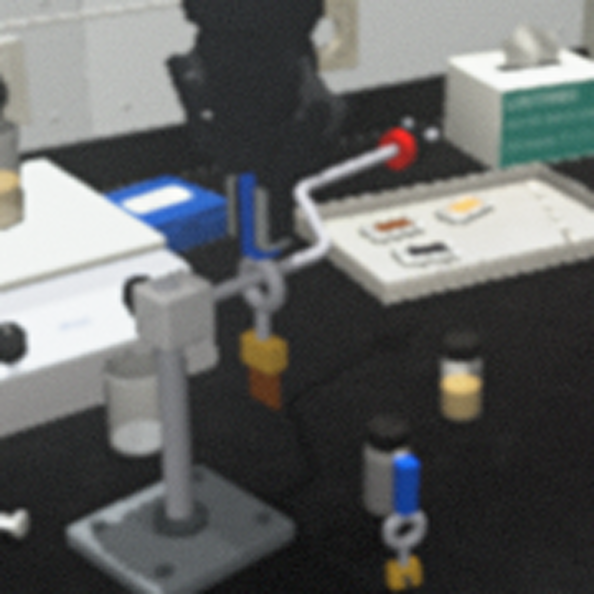

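Gripped at 14.8 mm. The upward force of 2.4 N means the carrier is pushed slightly down on the rod, so I lift it 4 mm to centre the bore.

```bash
python3 -m creep '0.95 -0.5 0 0 0; 0.95 -1 0 0 0; 0.95 -1.5 0 0 0; 0.95 -2 0 0 0; 0.95 -2.5 0 0 0; 0.95 -3 0 0 0; 0.95 -3.5 0 0 0; 0.95 -4 0 0 0; 0.95 -4 0 0 0; 0.95 -4 0 0 0'; python3 - <<'E'
from h import *
goto([.5184,.1392,.172],-77.9)
for i in range(3):
  im=get_image('wrist'); s=state();print(s['force'].round(2),s['wrist_torque'].round(2))
save('w4',im)
a=cv2.resize(cv2.imread('pics/w4.png')[130:360,220:420],None,fx=3,fy=2.6,interpolation=cv2.INTER_CUBIC); cv2.imwrite('pics/w4c.png',a)
E
```

```text
t: 5.5
position: [0.5179, 0.1381, 0.1753]
eef_rot: [-2.819, 1.571, 0.533]
force: [0.4, -1.4, -0.9]
grip_width: 0.0148
t 5.5 p [0.5179 0.1381 0.1753] xax [ 0.  0. -1.] yhead -77.9 shift [ 3.3 -1.  -0.8] turn -0.0 F [ 0.36 -1.36 -0.9 ] M [ 0.03 -0.02 -0.03] w 0.0148 j6 -1.52
[ 0.05 -0.96 -1.56] [-0.04 -0.02  0.04]
[-0.01 -0.08 -2.07] [ 0.02 -0.04  0.06]
[-0.24 -0.32 -0.89] [ 0.05 -0.01  0.  ]
```

View pics/w4c.png

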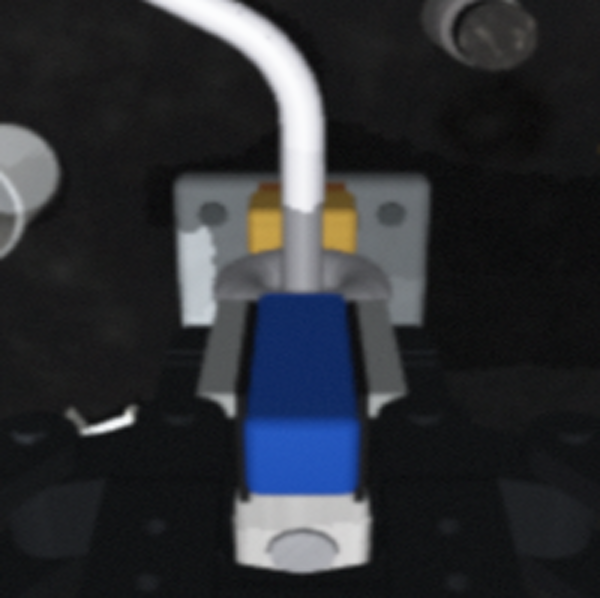

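The ring is symmetric about the rod and the carrier hangs free (about −1.3 N). I slide it along leg 1 to just before the first bend.

```bash
python3 -m creep '0.95 0 2 0 0; 0.95 0 6 0 0; 0.95 0 10 0 0; 0.95 0 14 0 0; 0.95 0 18 0 0; 0.95 0 22 0 0; 0.95 0 26 0 0; 0.95 0 30 0 0; 0.95 0 33 0 0; 0.95 0 35 0 0'; python3 - <<'E'
from h import *
goto([.5184,.1392,.172],-77.9)
p,R,s=tool()
im=get_image('wrist'); s=state();print(s['force'].round(2),s['wrist_torque'].round(2))
save('w5',im)
g=im.min(2).astype(float)
def row(y,x0,x1):
    w=np.clip(g[y,x0:x1]-100,0,None); return ((w*np.arange(x0,x1)).sum()/w.sum(),y)
def col(x,y0,y1):
    w=np.clip(g[y0:y1,x]-100,0,None); return (x,(w*np.arange(y0,y1)).sum()/w.sum())
np.save('w5.npy',np.r_[p,R.ravel()])
E
```

```text
t: 6.65
position: [0.5253, 0.1035, 0.1753]
eef_rot: [-2.755, 1.571, 0.598]
force: [-0.3, -0.2, -1.6]
grip_width: 0.0153
t 6.65 p [0.5253 0.1035 0.1753] xax [ 0.  0. -1.] yhead -77.91 shift [  3.3 -36.3  -0.7] turn -0.0 F [-0.34 -0.23 -1.58] M [-0.02  0.02  0.02] w 0.0153 j6 -1.59
[ 0.7   0.24 -1.48] [ 0.   -0.06 -0.07]
```

View pics/w5.png

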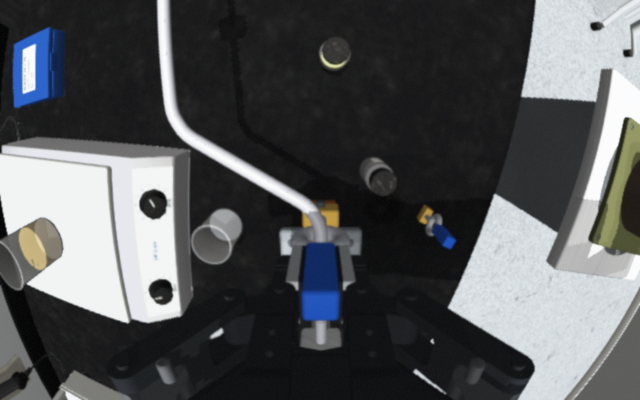

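```bash
cat >> h.py <<'E'
def rodpts(im,path,hw=12,step=6):
    """white-rod centres across the polyline path (px)"""
    g=im.min(2).astype(np.float32); out=[]
    path=np.array(path,float)
    for a,b in zip(path[:-1],path[1:]):
        L=np.linalg.norm(b-a); d=(b-a)/L; n=np.array([-d[1],d[0]])
        for s in np.arange(0,L,step):
            c=a+d*s; k=np.arange(-hw,hw+.1,.5); q=c+k[:,None]*n
            v=cv2.remap(g,q[:,0].astype(np.float32)[None],q[:,1].astype(np.float32)[None],cv2.INTER_LINEAR)[0]
            w=np.clip(v-90,0,None); 
            if w.sum()>50: out.append(c+n*(w*k).sum()/w.sum())
    return np.array(out)
def fit(P):
    P=P[:,:2]; c=P.mean(0); d=np.linalg.svd(P-c)[2][0]
    if d@(P[-1]-P[0])<0: d=-d
    return c,d,np.abs((P-c)@[-d[1],d[0]]).max()
def inter(a,b):
    s=np.linalg.solve(np.c_[a[1],-b[1]],b[0]-a[0]); return a[0]+s[0]*a[1]
E
python3 - <<'E'
from h import *
im=cv2.imread('pics/w5.png')[:,:,::-1]; v=np.load('w5.npy'); p=v[:3];R=v[3:].reshape(3,3)
l2=fit(wcast(rodpts(im,[(290,193),(205,143)]),.15,p,R)); l3=fit(wcast(rodpts(im,[(169,90),(164,5)]),.15,p,R))
for l in(l2,l3): print(l, np.degrees(np.arctan2(l[1][1],l[1][0])))
print(inter(l2,l3))
d1=np.array([.20986,-.97773]); c1=inter((p[:2],d1),l2); print('c1',c1,(c1-p[:2])@d1)
E
```

```text
(array([0.57374585, 0.0699959 ]), array([ 0.94433203, -0.32899396]), np.float64(5.16796759960733e-05)) -19.207724189940997
(array([0.63698489, 0.00685759]), array([ 0.29134244, -0.95661883]), np.float64(2.929542917546372e-05)) -73.0616569046445
[0.6229797  0.05284342]
c1 [0.52914478 0.08553438] 0.018418648607072104
```

Wrist and top views agree on the headings (leg 2 at −19.2°, leg 3 at −73.1°) and on corner 1 and corner 2 to within 2 mm. First half of bend 1:

```bash
python3 -m creep '0.95 0 2 0 0; 0.95 0 3.7 0 0; 0.95 0 5.3 -0.05 -3.7; 0.95 0 6.9 -0.2 -7.3; 0.95 0 8.5 -0.5 -11; 0.95 0 10 -0.8 -14.7; 0.95 0 11.5 -1.3 -18.3; 0.95 0 13.1 -1.8 -22; 0.95 0 14.5 -2.5 -25.7; 0.95 0 15.9 -3.2 -29.3'; python3 - <<'E'
from h import *
goto([.6232,.0535,.1753],-19.2)
p,R,s=tool()
im=get_image('wrist'); s=state();print(s['force'].round(2),s['wrist_torque'].round(2))
save('w6',im)
a=cv2.resize(cv2.imread('pics/w6.png')[150:350,210:430],None,fx=3,fy=3,interpolation=cv2.INTER_CUBIC); cv2.imwrite('pics/w6c.png',a)
E
```

```text
t: 7.7
position: [0.5317, 0.089, 0.1753]
eef_rot: [-1.753, 1.571, 2.113]
force: [-0.4, -0.7, -0.6]
grip_width: 0.0149
t 7.7 p [0.5317 0.089  0.1753] xax [-0.  0. -1.] yhead -48.44 shift [  0.   87.3 -45. ] turn -29.2 F [-0.36 -0.67 -0.62] M [-0.    0.   -0.01] w 0.0149 j6 -2.13
[ 1.1   0.16 -1.24] [ 0.02 -0.   -0.04]
```

View pics/w6c.png

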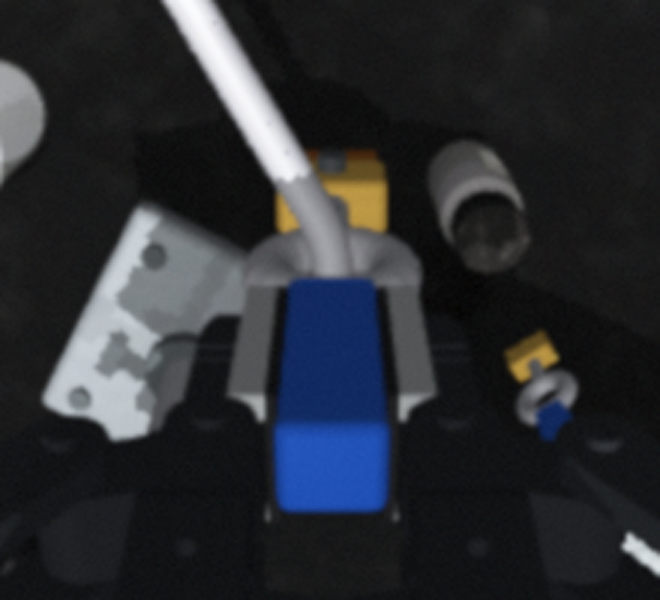

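Centred (ring mid 334, rod about 335), with no contact forces. Second half of bend 1:

```bash
python3 -m creep '0.95 0 1.6 -0.05 -3.7; 0.95 0 3.2 -0.2 -7.3; 0.95 0 4.8 -0.5 -11; 0.95 0 6.3 -0.8 -14.7; 0.95 0 7.8 -1.3 -18.3; 0.95 0 9.4 -1.8 -22; 0.95 0 10.8 -2.5 -25.7; 0.95 0 12.2 -3.2 -29.2; 0.95 0 14.8 -4.7 -29.2; 0.95 0 16.6 -5.7 -29.2'; python3 - <<'E'
from h import *
goto([.6232,.0535,.1753],-19.2)
p,R,s=tool()
im=get_image('wrist'); s=state();print(s['force'].round(2),s['wrist_torque'].round(2))
save('w7',im); np.save('w7.npy',np.r_[p,R.ravel()])
E
```

```text
t: 8.75
position: [0.5472, 0.0803, 0.1753]
eef_rot: [2.006, 1.571, 0.095]
force: [0.5, 0.1, -0.9]
grip_width: 0.015
t 8.75 p [0.5472 0.0803 0.1753] xax [ 0.  0. -1.] yhead -19.5 shift [ 0.  80.6 -0.2] turn -0.3 F [ 0.53  0.07 -0.91] M [-0.02  0.03 -0.01] w 0.015 j6 -2.66
[-0.16 -0.6  -1.62] [-0.04 -0.05 -0.01]
```

View pics/w7.png

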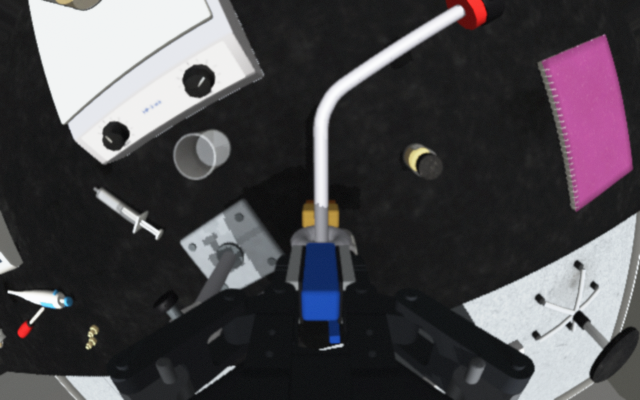

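```bash
python3 - <<'E'
from h import *
im=cv2.imread('pics/w7.png')[:,:,::-1]; v=np.load('w7.npy'); p=v[:3];R=v[3:].reshape(3,3)
l2=fit(wcast(rodpts(im,[(321,195),(320,130)]),.15,p,R)); l3=fit(wcast(rodpts(im,[(350,86),(445,22)]),.15,p,R))
for l in(l2,l3): print(l, np.degrees(np.arctan2(l[1][1],l[1][0])))
c2=inter(l2,l3); print('c2',c2, 'in tool', R.T@(np.r_[c2,.1753]-p)*1000)
q=(p[:2]-l2[0]); d=l2[1]; print('lateral of TCP from leg2 line (left +)', d[0]*q[1]-d[1]*q[0])
E
```

```text
(array([0.5892348 , 0.06424998]), array([ 0.94403206, -0.32985371]), np.float64(1.5625225814763265e-05)) -19.25989629962821
(array([0.63705807, 0.00456527]), array([ 0.29157086, -0.95654923]), np.float64(1.7800738162048348e-05)) -73.04797566102079
c2 [0.62239724 0.05266271] in tool [4.33075437e-02 8.01150189e+01 9.03776413e-01]
lateral of TCP from leg2 line (left +) 0.001241369863698662
```

```bash
python3 - <<'E'
from h import *
a=cv2.resize(cv2.imread('pics/w7.png')[190:340,250:400],None,fx=4,fy=4,interpolation=cv2.INTER_CUBIC); cv2.imwrite('pics/w7c.png',a)
E
```

View pics/w7c.png

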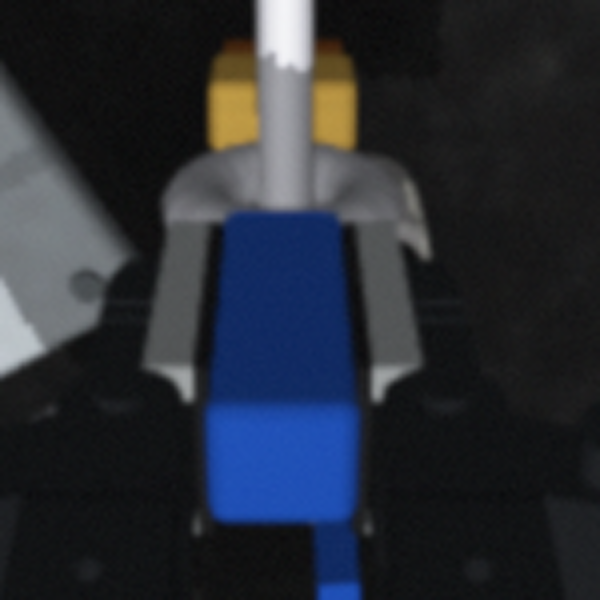

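Centred on leg 2 (ring mid 285, rod mid 286). I run along leg 2, about 67.5 mm to the start of bend 2.

```bash
python3 -m creep '0.95 0 3 0 -0.1; 0.95 0 7 0 -0.3; 0.95 0 11 0 -0.3; 0.95 0 15 0 -0.3; 0.95 0 19 0 -0.3; 0.95 0 23 0 -0.3; 0.95 0 27 0 -0.3; 0.95 0 31 0 -0.3; 0.95 0 34 0 -0.3; 0.95 0 36 0 -0.3'; python3 -m creep '0.95 0 3 0 0; 0.95 0 7 0 0; 0.95 0 11 0 0; 0.95 0 15 0 0; 0.95 0 19 0 0; 0.95 0 23 0 0; 0.95 0 27 0 0; 0.95 0 29 0 0; 0.95 0 30 0 0; 0.95 0 30 0 0';python3 - <<'E'
from h import *
goto([.6232,.0535,.1753],-19.2)
p,R,s=tool()
im=get_image('wrist'); s=state();print(s['force'].round(2),s['wrist_torque'].round(2))
save('w8',im); np.save('w8.npy',np.r_[p,R.ravel()])
E
```

```text
t: 9.8
position: [0.5812, 0.0682, 0.1753]
eef_rot: [2.613, 1.571, 0.709]
force: [-0.2, -0.2, -1.0]
grip_width: 0.0157
t: 10.8
position: [0.6093, 0.0585, 0.1752]
eef_rot: [-1.171, 1.571, -3.075]
force: [-0.6, -0.2, -1.4]
grip_width: 0.0155
t 10.8 p [0.6093 0.0585 0.1752] xax [-0. -0. -1.] yhead -19.11 shift [-0.1 14.8  0.1] turn 0.1 F [-0.59 -0.17 -1.41] M [-0.04 -0.   -0.01] w 0.0155 j6 -2.71
[-0.14  0.3  -1.88] [ 0.01 -0.02 -0.  ]
```

View pics/w8.png

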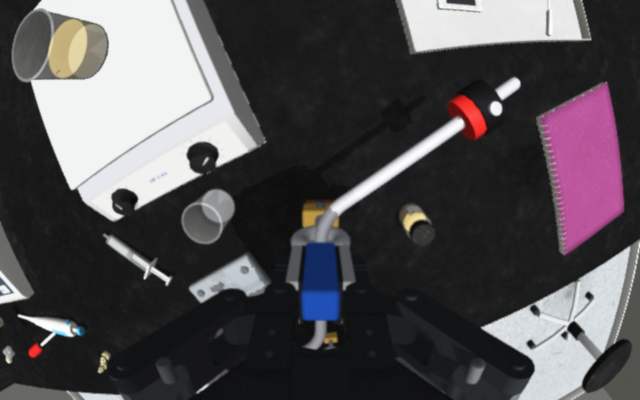

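```bash
python3 - <<'E'
from h import *
im=cv2.imread('pics/w8.png')[:,:,::-1]; v=np.load('w8.npy'); p=v[:3];R=v[3:].reshape(3,3)
l3=fit(wcast(rodpts(im,[(350,198),(445,132)]),.15,p,R)); print(l3,np.degrees(np.arctan2(l3[1][1],l3[1][0])))
yd=R[:2,1]; c2=inter((p[:2]+R[:2,2]*.0011,yd),l3); print('c2',c2,'fwd',(c2-p[:2])@yd)
I=im.astype(int); M=(I[...,0]>110)&(I[...,0]-I[...,1]>60); M[150:]=0;M[:,:430]=0;M[:,500:]=0
ys,xs=np.where(M); P=wcast(np.c_[xs,ys],.15,p,R)[:,:2]; s=(P-c2)@l3[1]; print('red s',np.percentile(s,[1,10,50,90,99]))
a=cv2.resize(cv2.imread('pics/w8.png')[60:160,420:540],None,fx=5,fy=5,interpolation=cv2.INTER_CUBIC); cv2.imwrite('pics/w8s.png',a)
a=cv2.resize(cv2.imread('pics/w8.png')[190:340,250:400],None,fx=4,fy=4,interpolation=cv2.INTER_CUBIC); cv2.imwrite('pics/w8c.png',a)
E
```

```text
(array([0.63743776, 0.0018922 ]), array([ 0.29192522, -0.95644115]), np.float64(4.557909578579963e-05)) -73.02674853080859
c2 [0.62185873 0.05293412] fwd 0.013694576619226049
red s [0.10133003 0.10378736 0.10764657 0.11204424 0.11358777]
```

View pics/w8c.png

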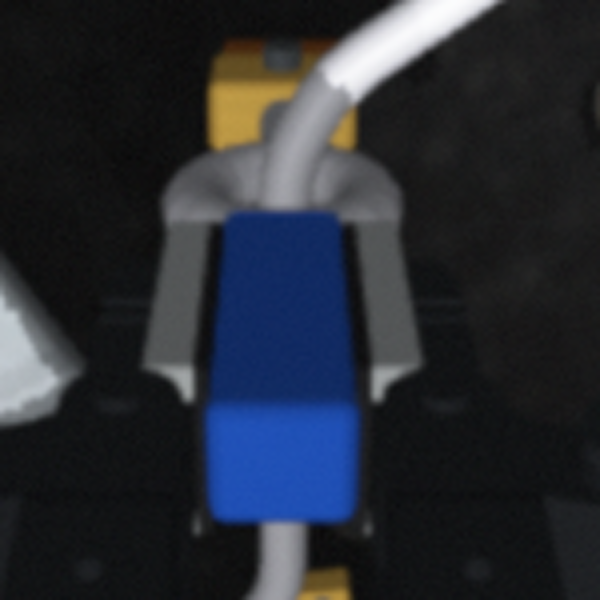

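View pics/w8s.png

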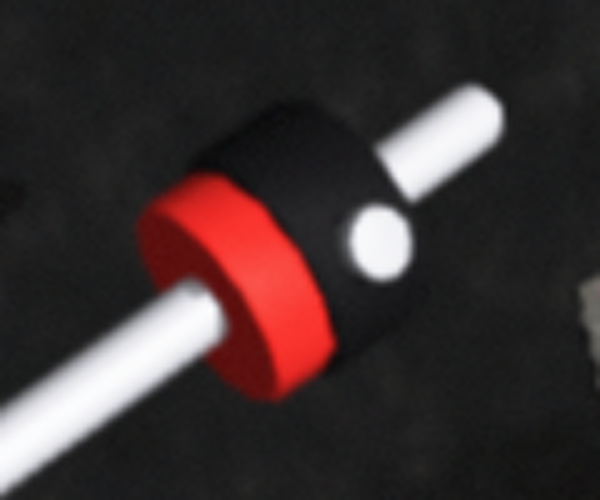

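Centred, curve just ahead. First half of bend 2 (to the right):

```bash
python3 -m creep '0.95 0 0.7 0 0; 0.95 0 2.4 0.05 3.8; 0.95 0 4 0.2 7.7; 0.95 0 5.7 0.5 11.5; 0.95 0 7.3 0.9 15.4; 0.95 0 8.9 1.4 19.2; 0.95 0 10.5 2 23.1; 0.95 0 12 2.7 26.9; 0.95 0 12 2.7 26.9; 0.95 0 12 2.7 26.9';python3 - <<'E'
from h import *
p,R,s=tool()
im=get_image('wrist'); s=state();print(p,s['force'].round(2),s['wrist_torque'].round(2))
save('w9',im); np.save('w9.npy',np.r_[p,R.ravel()])
goto([.6234,.0538,.1753],-73.05)
l3=(np.array([.6372,.0032]),np.array([.2916,-.9566])) 
a=cv2.resize(im[190:340,250:400],None,fx=4,fy=4,interpolation=cv2.INTER_CUBIC); save('w9c',a)
E
```

```text
t: 11.85
position: [0.6196, 0.0521, 0.1753]
eef_rot: [-1.476, 1.571, 2.435]
force: [-0.6, -0.7, -1.5]
grip_width: 0.0149
[0.6195757  0.0520778  0.17534304] [ 0.31 -0.1  -1.42] [-0.03 -0.   -0.01]
t 11.9 p [0.6195 0.0521 0.1753] xax [-0.  0. -1.] yhead -45.93 shift [-0.   1.5 -4. ] turn 27.1 F [ 0.31 -0.1  -1.42] M [-0.03 -0.   -0.01] w 0.0149 j6 -2.26
```

View pics/w9c.png

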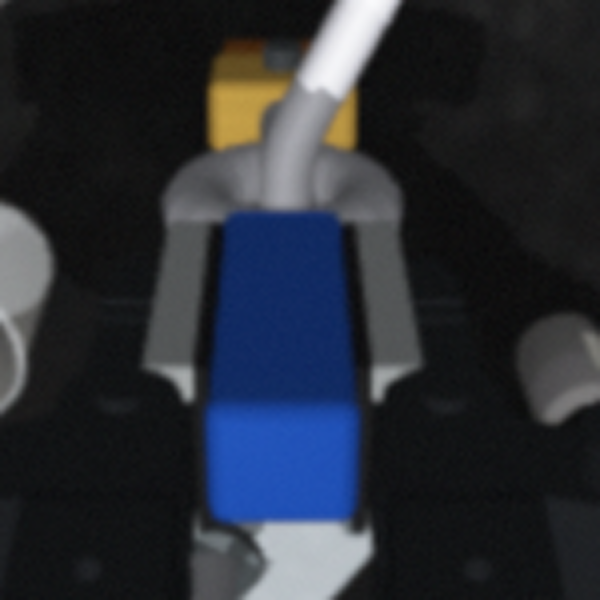

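```bash
python3 -m creep '0.95 0 1.7 0.05 3.8; 0.95 0 3.4 0.2 7.7; 0.95 0 5 0.5 11.5; 0.95 0 6.6 0.9 15.4; 0.95 0 8.2 1.4 19.2; 0.95 0 9.8 2 23.1; 0.95 0 11.3 2.7 27.1; 0.95 0 13.1 3.6 27.1; 0.95 0 14.9 4.5 27.1; 0.95 0 14.9 4.5 27.1';python3 - <<'E'
from h import *
p,R,s=tool()
im=get_image('wrist'); s=state();print(p,s['force'].round(2),s['wrist_torque'].round(2))
save('w10',im); np.save('w10.npy',np.r_[p,R.ravel()])
goto([.6234,.0538,.1753],-73.05)
a=cv2.resize(im[190:340,250:400],None,fx=4,fy=4,interpolation=cv2.INTER_CUBIC); save('w10c',a)
E
```

```text
t: 12.9
position: [0.6268, 0.038, 0.1753]
eef_rot: [2.254, 1.571, -0.592]
force: [-0.3, 0.2, -1.8]
grip_width: 0.0151
[0.62684853 0.03795929 0.17533844] [-0.75  0.15 -1.56] [0.07 0.03 0.02]
t 12.95 p [0.6268 0.0381 0.1753] xax [-0.  0. -1.] yhead -73.06 shift [  0.  -16.   -1.3] turn -0.0 F [-0.75  0.15 -1.56] M [0.07 0.03 0.02] w 0.0152 j6 -1.81
```

View pics/w10.png

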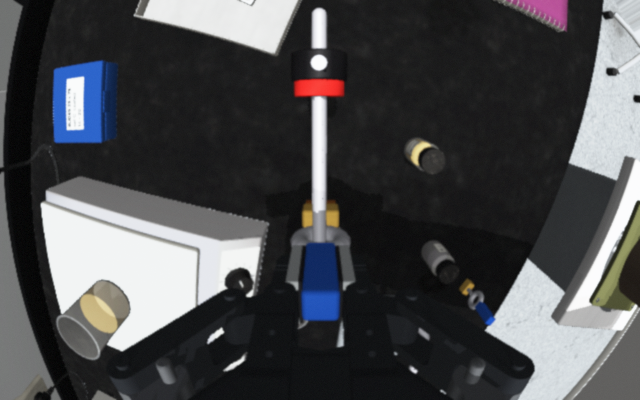

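View pics/w10c.png

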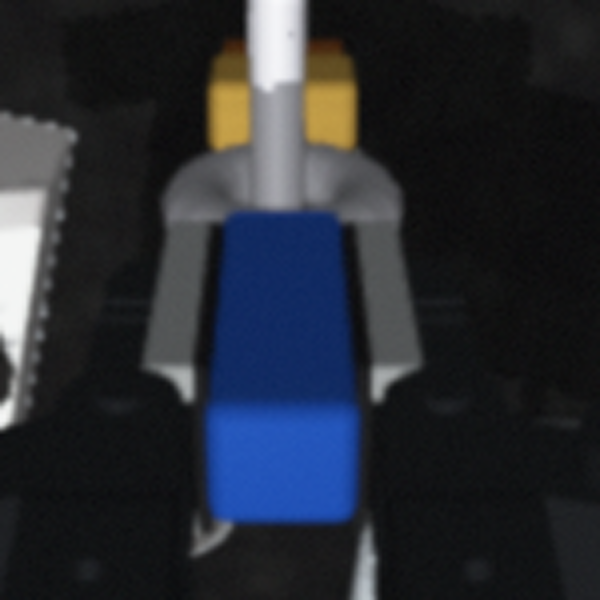

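```bash
python3 - <<'E'
from h import *
im=cv2.imread('pics/w10.png')[:,:,::-1]; v=np.load('w10.npy'); p=v[:3];R=v[3:].reshape(3,3)
I=im.astype(int); r=I[70:110,:,0]-I[70:110,:,1]; print([(y+70,int(r[y,330:340].mean()),int(r[y,300:306].mean())) for y in range(5,32)])
for z in(.1635,.15):
  for y in (79.5,96.5): print(z,y,(R.T@(wcast([[332,y]],z,p,R)[0]-p))*1000)
print((R.T@(wcast(rodpts(im,[(319,200),(319,105)],step=20),.15,p,R)-p).T).T*1000)
a=cv2.resize(im[30:130,260:380],None,fx=5,fy=5,interpolation=cv2.INTER_CUBIC); save('w10s',a)
# ring ahead offset: predicted front top of grip edge
for q in [(-8),(8)]: print(q,wproj(p+R@np.array([-(.211+.0035-.1753)*1,q/1000,0]),p,R))
E
```

```text
[(75, 0, 0), (76, 0, 0), (77, 1, 0), (78, 19, 14), (79, 93, 85), (80, 172, 172), (81, 193, 195), (82, 195, 197), (83, 195, 197), (84, 196, 197), (85, 195, 197), (86, 195, 197), (87, 194, 198), (88, 194, 197), (89, 195, 196), (90, 194, 197), (91, 194, 196), (92, 194, 196), (93, 193, 195), (94, 188, 195), (95, 154, 171), (96, 86, 97), (97, 29, 32), (98, 4, 5), (99, 1, 0), (100, 0, 0), (101, 0, 0)]
0.1635 79.5 [11.84652781 91.67361857  6.67243882]
0.1635 96.5 [11.84573064 83.18888493  6.6979523 ]
0.15 79.5 [25.34658957 92.7416894   7.176234  ]
0.15 96.5 [25.34572255 83.51343974  7.20398321]
[[ 2.53408589e+01  2.57534408e+01 -2.80975182e-03]
 [ 2.53419506e+01  3.74598988e+01  6.97806368e-02]
 [ 2.53430122e+01  4.87927924e+01  7.60106161e-02]
 [ 2.53440407e+01  5.98604467e+01  1.91427607e-01]
 [ 2.53450665e+01  7.07618730e+01  1.37832703e-01]]
-8 [[317.93090507 321.94467817]]
8 [[317.79733717 291.774087  ]]
```

View pics/w10s.png

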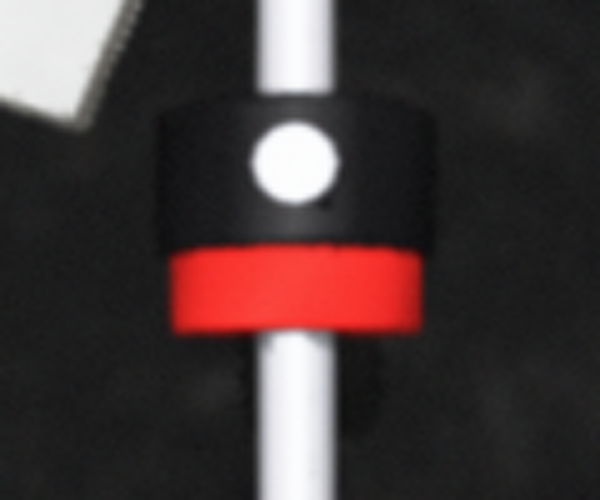

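Rod sits about 1.1 mm left of the ring's centre, so I correct that as I go. The sleeve face is about 77.5 mm of travel away. I advance 68 mm.

```bash
python3 -m creep '0.95 0 1 -0.6 0; 0.95 0 4 -1.1 0; 0.95 0 8 -1.1 0; 0.95 0 12 -1.1 0; 0.95 0 16 -1.1 0; 0.95 0 20 -1.1 0; 0.95 0 24 -1.1 0; 0.95 0 28 -1.1 0; 0.95 0 32 -1.1 0; 0.95 0 35 -1.1 0'; python3 -m creep '0.95 0 4 0 0; 0.95 0 8 0 0; 0.95 0 12 0 0; 0.95 0 16 0 0; 0.95 0 20 0 0; 0.95 0 24 0 0; 0.95 0 28 0 0; 0.95 0 31 0 0; 0.95 0 33 0 0; 0.95 0 33 0 0';python3 - <<'E'
from h import *
p,R,s=tool()
im=get_image('wrist'); sc=get_image('scene');s=state();print(p,s['force'].round(2),s['wrist_torque'].round(2))
save('w11',im); save('s11',sc);np.save('w11.npy',np.r_[p,R.ravel()])
goto([.6234,.0538,.1753],-73.05)
a=cv2.resize(im[170:340,240:400],None,fx=3.5,fy=3.5,interpolation=cv2.INTER_CUBIC); save('w11c',a)
a=cv2.resize(sc[120:220,270:370],None,fx=5,fy=5,interpolation=cv2.INTER_CUBIC); save('s11c',a)
E
```

```text
t: 13.95
position: [0.6381, 0.0046, 0.1753]
eef_rot: [2.466, 1.571, -0.381]
force: [0.4, -0.1, -2.5]
grip_width: 0.0147
t: 14.95
position: [0.6477, -0.0268, 0.1753]
eef_rot: [-2.938, 1.571, 0.498]
force: [1.5, 0.5, -1.7]
grip_width: 0.0153
[ 0.6476821  -0.0268222   0.17527849] [ 0.48  0.37 -1.93] [ 0.02 -0.05 -0.07]
t 15.05 p [ 0.6476 -0.0265  0.1753] xax [-0.  0. -1.] yhead -73.1 shift [  0.  -83.8  -0.2] turn -0.0 F [ 0.48  0.37 -1.93] M [ 0.02 -0.05 -0.07] w 0.015 j6 -1.91
```

View pics/w11c.png

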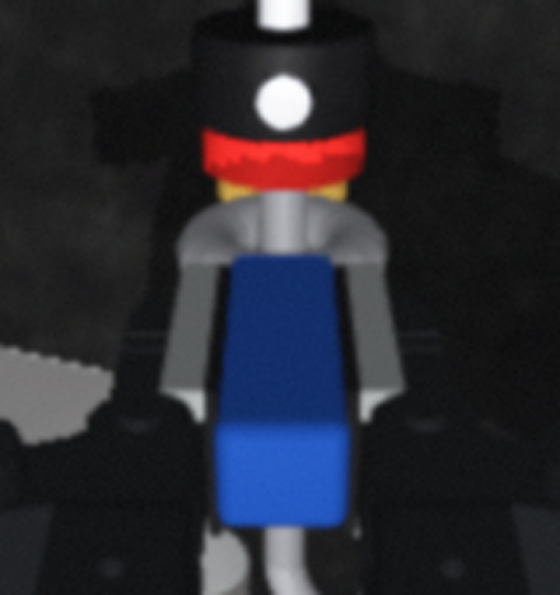

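View pics/s11c.png

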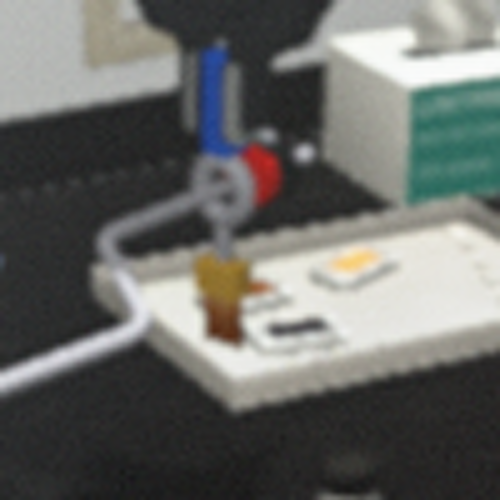

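Centred on the last leg with about 9.5 mm to contact. Approaching slowly now.

```bash
python3 -m creep '0.95 0 1 0 0; 0.95 0 2 0 0; 0.95 0 3 0 0; 0.95 0 4 0 0; 0.95 0 5 0 0; 0.95 0 6 0 0; 0.95 0 7 0 0; 0.95 0 8 0 0; 0.95 0 9 0 0; 0.95 0 10 0 0';python3 -m creep '0.95 0 0.5 0 0; 0.95 0 1 0 0; 0.95 0 1.5 0 0; 0.95 0 2 0 0; 0.95 0 2.5 0 0; 0.95 0 3 0 0; 0.95 0 3.5 0 0; 0.95 0 4 0 0; 0.95 0 4.5 0 0; 0.95 0 5 0 0'; python3 - <<'E'
from h import *
p,R,s=tool()
im=get_image('wrist');s=state();print(p,'F tool',(R.T@s['force']).round(2),s['wrist_torque'].round(2))
save('w12',im)
v=np.load('w10.npy'); print('travel from w10', 1000*(p-v[:3])@R[:,1])
a=cv2.resize(im[170:340,240:400],None,fx=3.5,fy=3.5,interpolation=cv2.INTER_CUBIC); save('w12c',a)
E
```

```text
t: 16.05
position: [0.6506, -0.0362, 0.1753]
eef_rot: [-2.459, 1.571, 0.977]
force: [0.5, -0.5, -1.4]
grip_width: 0.0152
t: 17.05
position: [0.6519, -0.0408, 0.1753]
eef_rot: [-1.497, 1.571, 1.94]
force: [-0.8, 3.9, -2.0]
grip_width: 0.0151
[ 0.65192353 -0.04079752  0.17529624] F tool [-0.03 -3.5   0.04] [0.91 0.21 0.01]
travel from w10 82.64503812413945
```

View pics/w12c.png

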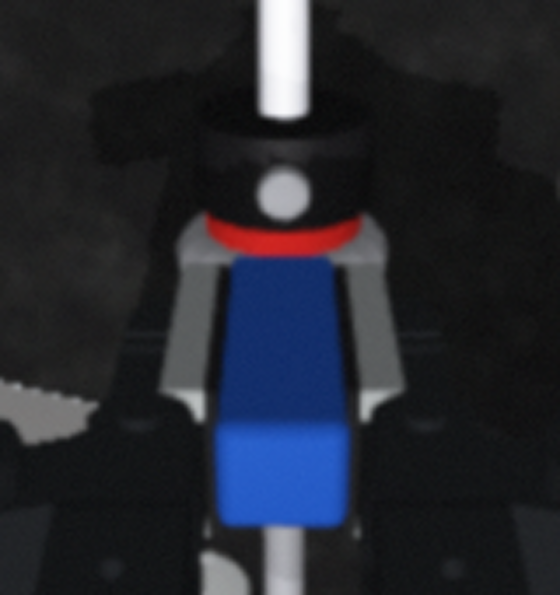

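The sleeve is sliding at about 4 N. Continuing in small steps and watching for the force to rise at the hard stop.

```bash
python3 -m creep '0.95 0 0.2 0 0; 0.95 0 0.4 0 0; 0.95 0 0.6 0 0; 0.95 0 0.8 0 0; 0.95 0 1 0 0; 0.95 0 1.2 0 0; 0.95 0 1.4 0 0; 0.95 0 1.6 0 0; 0.95 0 1.8 0 0; 0.95 0 2 0 0'; python3 -m creep '0.95 0 0.1 0 0; 0.95 0 0.2 0 0; 0.95 0 0.3 0 0; 0.95 0 0.4 0 0; 0.95 0 0.5 0 0; 0.95 0 0.6 0 0; 0.95 0 0.7 0 0; 0.95 0 0.8 0 0; 0.95 0 0.8 0 0; 0.95 0 0.8 0 0'; python3 - <<'E'
from h import *
p,R,s=tool()
im=get_image('wrist');s=state();print(p,'F tool',(R.T@s['force']).round(2),s['wrist_torque'].round(2))
save('w13',im)
v=np.load('w10.npy'); print('travel from w10', 1000*(p-v[:3])@R[:,1])
a=cv2.resize(im[170:340,240:400],None,fx=3.5,fy=3.5,interpolation=cv2.INTER_CUBIC); save('w13c',a)
E
```

```text
t: 18.1
position: [0.6525, -0.0428, 0.1753]
eef_rot: [1.248, 1.571, -1.599]
force: [-1.1, 3.5, -1.4]
grip_width: 0.015
t: 19.1
position: [0.6528, -0.0436, 0.1753]
eef_rot: [1.092, 1.571, -1.755]
force: [-1.1, 4.3, -1.4]
grip_width: 0.0152
[ 0.6527587  -0.04360637  0.17532505] F tool [ 0.96 -4.12 -0.8 ] [0.9  0.22 0.02]
travel from w10 85.57520407842145
```

View pics/w13c.png

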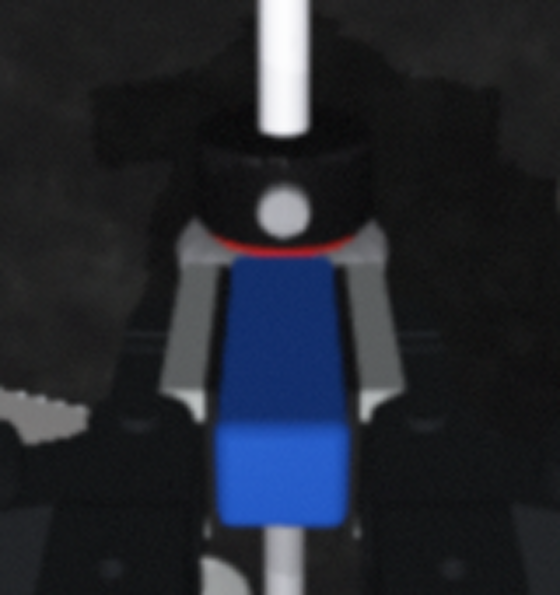

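A red sliver of about 1 mm is still visible and the force is still at slip level. Creeping on.

```bash
python3 -m creep '0.95 0 0.1 0 0; 0.95 0 0.2 0 0; 0.95 0 0.3 0 0; 0.95 0 0.4 0 0; 0.95 0 0.5 0 0; 0.95 0 0.6 0 0; 0.95 0 0.6 0 0; 0.95 0 0.6 0 0; 0.95 0 0.6 0 0; 0.95 0 0.6 0 0'; python3 - <<'E'
from h import *
p,R,s=tool();v=np.load('w10.npy')
print('F tool',(R.T@s['force']).round(2),s['wrist_torque'].round(2),'travel', 1000*(p-v[:3])@R[:,1])
E
python3 -m creep '0.95 0 0.1 0 0; 0.95 0 0.2 0 0; 0.95 0 0.3 0 0; 0.95 0 0.3 0 0; 0.95 0 0.3 0 0; 0.95 0 0.3 0 0; 0.95 0 0.3 0 0; 0.95 0 0.3 0 0; 0.95 0 0.3 0 0; 0.95 0 0.3 0 0'; python3 - <<'E'
from h import *
p,R,s=tool();v=np.load('w10.npy')
print('F tool',(R.T@s['force']).round(2),s['wrist_torque'].round(2),'travel', 1000*(p-v[:3])@R[:,1])
save('w14',cv2.resize(get_image('wrist')[170:340,240:400],None,fx=3.5,fy=3.5,interpolation=cv2.INTER_CUBIC))
E
```

```text
t: 20.15
position: [0.6529, -0.0442, 0.1753]
eef_rot: [0.398, 1.571, -2.449]
force: [-0.7, 3.7, -2.2]
grip_width: 0.0151
F tool [ 2.18 -3.71 -0.37] [0.87 0.23 0.02] travel 86.17476809228755
t: 21.15
position: [0.653, -0.0445, 0.1753]
eef_rot: [-0.028, 1.571, -2.875]
force: [-1.2, 3.7, -0.9]
grip_width: 0.0151
F tool [ 0.9  -3.9   0.11] [0.86 0.25 0.04] travel 86.47602083237717
```

View pics/w14.png

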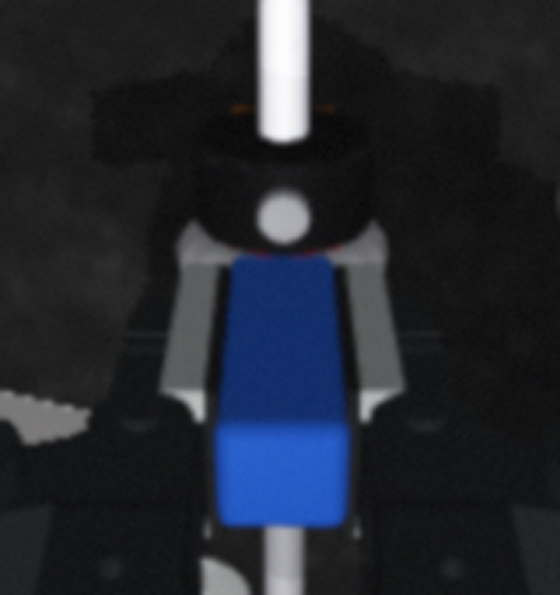

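```bash
cat > q.py <<'E'
from h import *
p,R,s=tool();v=np.load('w10.npy')
print('F tool',(R.T@s['force']).round(2),s['wrist_torque'].round(2),'travel', 1000*(p-v[:3])@R[:,1])
E
python3 -m creep '0.95 0 0.1 0 0; 0.95 0 0.2 0 0; 0.95 0 0.2 0 0; 0.95 0 0.2 0 0; 0.95 0 0.2 0 0; 0.95 0 0.2 0 0; 0.95 0 0.2 0 0; 0.95 0 0.2 0 0; 0.95 0 0.2 0 0; 0.95 0 0.2 0 0'|grep force; python3 q.py
python3 -m creep '0.95 0 0.1 0 0; 0.95 0 0.2 0 0; 0.95 0 0.2 0 0; 0.95 0 0.2 0 0; 0.95 0 0.2 0 0; 0.95 0 0.2 0 0; 0.95 0 0.2 0 0; 0.95 0 0.2 0 0; 0.95 0 0.2 0 0; 0.95 0 0.2 0 0'|grep force; python3 q.py
```

```text
force: [-2.0, 4.0, -1.2]
F tool [ 1.22 -4.44  0.73] [0.87 0.27 0.04] travel 86.66495336179445
force: [-0.8, 2.1, -0.7]
F tool [ 0.74 -2.25  0.17] [ 0.91  0.35 -0.01] travel 86.87465275253106
```

```bash
python3 -m creep '0.95 0 0.1 0 0; 0.95 0 0.2 0 0; 0.95 0 0.2 0 0; 0.95 0 0.2 0 0; 0.95 0 0.2 0 0; 0.95 0 0.2 0 0; 0.95 0 0.2 0 0; 0.95 0 0.2 0 0; 0.95 0 0.2 0 0; 0.95 0 0.2 0 0'|grep force; python3 q.py
python3 - <<'E'
from h import *
save('w15',cv2.resize(get_image('wrist')[170:340,240:400],None,fx=3.5,fy=3.5,interpolation=cv2.INTER_CUBIC))
sc=get_image('scene');a=cv2.resize(sc[120:220,270:370],None,fx=5,fy=5,interpolation=cv2.INTER_CUBIC); save('s15c',a)
E
python3 q.py
```

```text
force: [-0.6, 4.2, -1.7]
F tool [ 1.71 -4.2  -0.67] [0.82 0.28 0.03] travel 87.06246188045093
F tool [ 1.67 -3.98 -0.85] [ 0.84  0.3  -0.05] travel 87.05068310705562
```

View pics/w15.png

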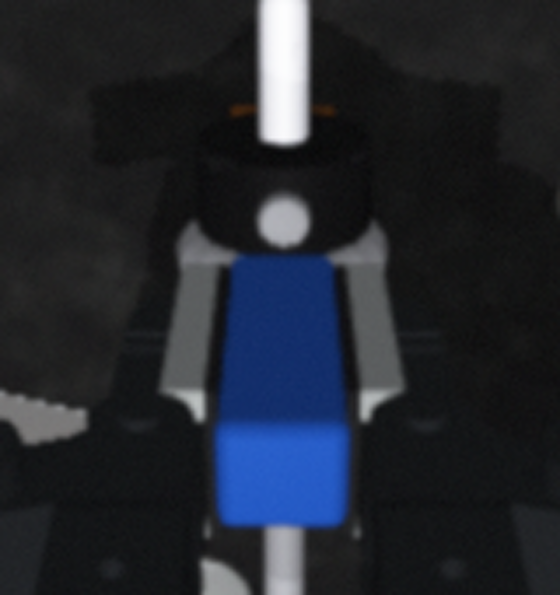

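View pics/s15c.png

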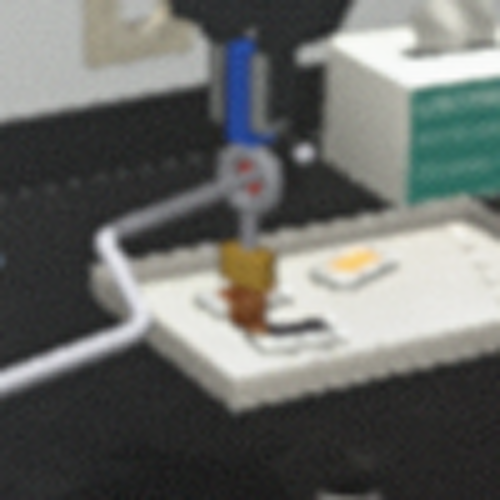

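```bash
python3 -m creep '0.95 0 0.1 0 0; 0.95 0 0.2 0 0; 0.95 0 0.2 0 0; 0.95 0 0.2 0 0; 0.95 0 0.2 0 0; 0.95 0 0.2 0 0; 0.95 0 0.2 0 0; 0.95 0 0.2 0 0; 0.95 0 0.2 0 0; 0.95 0 0.2 0 0'|grep force; python3 q.py
python3 -m creep '0.95 0 0.1 0 0; 0.95 0 0.2 0 0; 0.95 0 0.2 0 0; 0.95 0 0.2 0 0; 0.95 0 0.2 0 0; 0.95 0 0.2 0 0; 0.95 0 0.2 0 0; 0.95 0 0.2 0 0; 0.95 0 0.2 0 0; 0.95 0 0.2 0 0'|grep force; python3 q.py
```

```text
force: [-1.5, 5.2, -1.1]
F tool [ 1.14 -5.37 -0.07] [ 1.01  0.31 -0.  ] travel 87.19235978493256
force: [-2.0, 3.9, -1.0]
F tool [ 0.99 -4.25  0.75] [1.12 0.32 0.  ] travel 87.21596408859295
```

Travel has stalled (87.19 → 87.22 mm against 0.2 mm commanded) and the torque is rising, so the hard stop is reached. One more light nudge to confirm.

```bash
python3 -m creep '0.95 0 0.1 0 0; 0.95 0 0.2 0 0; 0.95 0 0.3 0 0; 0.95 0 0.4 0 0; 0.95 0 0.4 0 0; 0.95 0 0.4 0 0; 0.95 0 0.4 0 0; 0.95 0 0.4 0 0; 0.95 0 0.4 0 0; 0.95 0 0.4 0 0'|grep force; python3 q.py
python3 -m creep '0.95 0 0.1 0 0; 0.95 0 0.2 0 0; 0.95 0 0.3 0 0; 0.95 0 0.3 0 0; 0.95 0 0.3 0 0; 0.95 0 0.3 0 0; 0.95 0 0.3 0 0; 0.95 0 0.3 0 0; 0.95 0 0.3 0 0; 0.95 0 0.3 0 0'|grep force; python3 q.py
```

```text
force: [-1.2, 5.2, -1.2]
F tool [ 1.17 -5.3  -0.38] [1.29 0.41 0.  ] travel 87.25995181274037
force: [-2.7, 5.9, -0.8]
F tool [ 0.83 -6.44  0.88] [1.45 0.44 0.02] travel 87.30612327874564
```

Hard stop confirmed: about 7 N by torque, with practically no movement. I back off 4 mm and lower the carrier onto the rod.

```bash
python3 -m creep '0.95 0 -0.6 0 0; 0.95 0 -1.2 0 0; 0.95 0 -2 0 0; 0.95 0 -3 0 0; 0.95 0 -4 0 0; 0.95 1 -5 0 0; 0.95 2 -5 0 0; 0.95 3 -5 0 0; 0.95 3.6 -5 0 0; 0.95 3.6 -5 0 0'; python3 q.py; python3 - <<'E'
from h import *
save('w16',cv2.resize(get_image('wrist')[170:340,240:400],None,fx=3.5,fy=3.5,interpolation=cv2.INTER_CUBIC))
E
python3 q.py
```

```text
t: 29.3
position: [0.652, -0.0414, 0.1716]
eef_rot: [0.606, 1.571, -2.241]
force: [-0.7, -0.4, -1.1]
grip_width: 0.0151
F tool [1.12 0.18 0.77] [-0.01  0.01 -0.01] travel 83.23475598304078
F tool [ 1.21 -0.49  0.02] [-0.    0.02 -0.01] travel 83.23124928522917
```

View pics/w16.png

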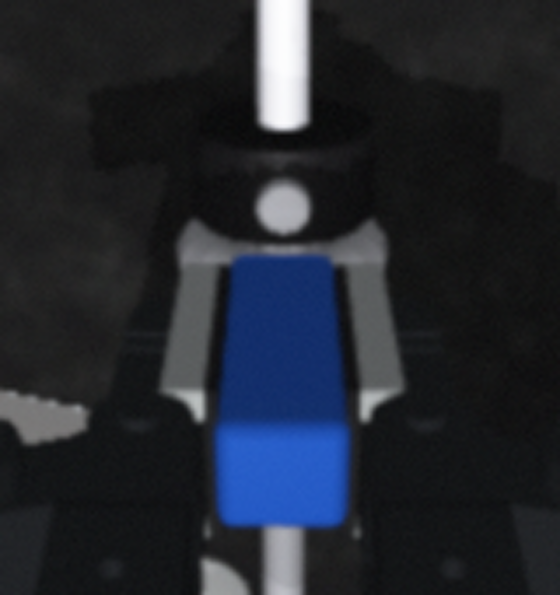

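The carrier is free of the sleeve and no red shows. I lower slightly more, then open.

```bash
python3 -m creep '0.95 0.3 0 0 0; 0.95 0.5 0 0 0; 0.95 0.5 0 0 0; 0.85 0.5 0 0 0; 0.75 0.5 0 0 0; 0.65 0.5 0 0 0; 0.55 0.5 0 0 0; 0.45 0.5 0 0 0; 0.35 0.5 0 0 0; 0.3 0.5 0 0 0'; python3 q.py; python3 - <<'E'
from h import *
save('w17',cv2.resize(get_image('wrist')[100:400,160:480],None,fx=2,fy=2,interpolation=cv2.INTER_CUBIC))
E
```

```text
t: 30.35
position: [0.6521, -0.0413, 0.1713]
eef_rot: [2.95, 1.571, 0.103]
force: [0.2, -0.1, 0.4]
grip_width: 0.0595
F tool [-0.42  0.15 -0.11] [0.05 0.02 0.  ] travel 83.16401746428706
```

View pics/w17.png

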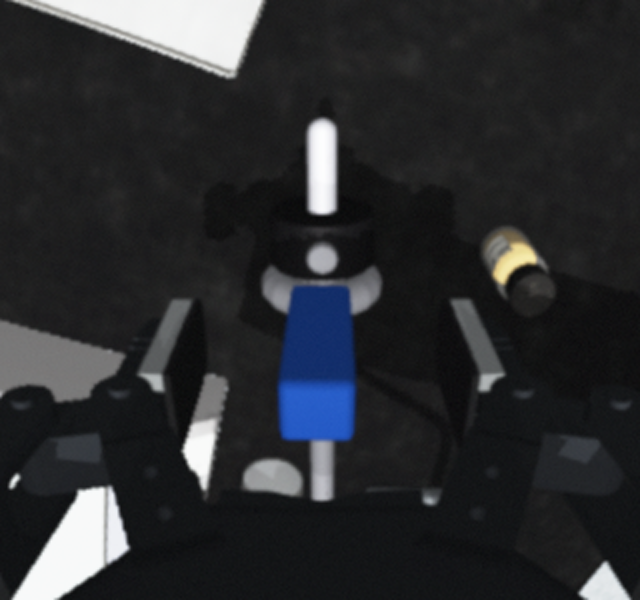

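Released, with the fingers well clear on both sides. I rise straight up and check.

```bash
python3 -m creep '0.3 -5 0 0 0; 0.3 -15 0 0 0; 0.3 -30 0 0 0; 0.3 -50 0 0 0; 0.3 -70 0 0 0; 0.3 -90 0 0 0; 0.3 -105 0 0 0; 0.3 -115 0 0 0; 0.3 -120 0 0 0; 0.3 -120 0 0 0'; python3 -m creep '0.3 0 -20 0 0; 0.3 0 -50 0 0; 0.3 0 -90 0 0; 0.3 0 -130 0 0; 0.3 0 -170 0 0; 0.3 0 -200 0 0; 0.3 0 -220 0 0; 0.3 0 -230 0 0; 0.3 0 -230 0 0; 0.3 0 -230 0 0'; python3 - <<'E'
from h import *
for n in('wrist','scene','top'): save(n[0]+'18',get_image(n))
a=cv2.imread('pics/s18.png')[120:220,270:390];b=cv2.imread('pics/t18.png')[110:210,300:420]
cv2.imwrite('pics/c18.png',np.vstack([cv2.resize(x,None,fx=3,fy=3,interpolation=cv2.INTER_CUBIC) for x in(a,b)]))
E
```

```text
t: 31.4
position: [0.6524, -0.0413, 0.292]
eef_rot: [2.787, 1.57, -0.06]
force: [0.1, 0.4, -0.3]
grip_width: 0.0597
t: 32.4
position: [0.5851, 0.1784, 0.2908]
eef_rot: [0.621, 1.57, -2.226]
force: [-0.6, -0.8, -0.2]
grip_width: 0.0596
```

View pics/c18.png

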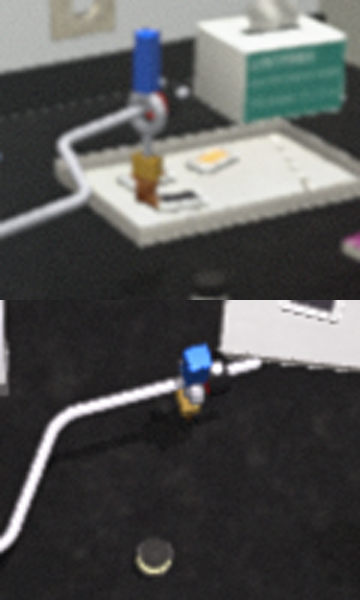

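View pics/t18.png

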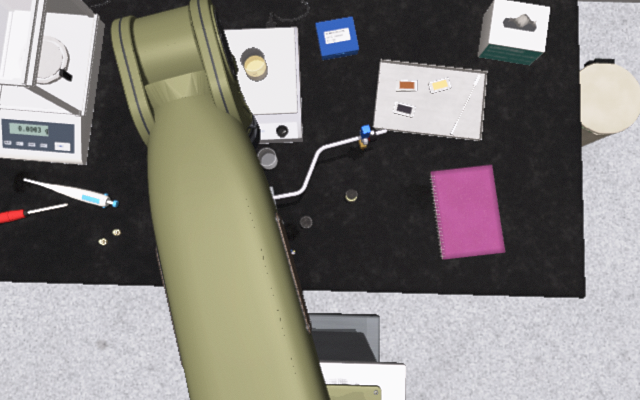

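View pics/w18.png

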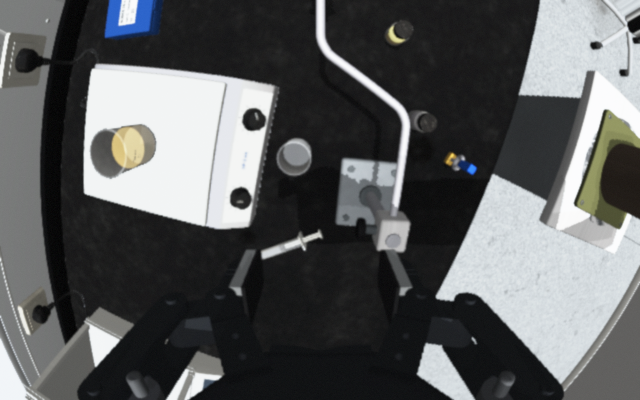

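```bash
python3 -m creep '0.3 0 20 0 0; 0.3 0 50 0 0; 0.3 0 80 0 0; 0.3 0 110 0 0; 0.3 0 130 0 0; 0.3 0 140 0 0; 0.3 0 145 0 0; 0.3 0 145 0 0; 0.3 0 145 0 0; 0.3 0 145 0 0'; python3 - <<'E'
from h import *
p,R,s=tool(); im=get_image('wrist'); save('w19',im)
uv=wproj([.654,-.048,.16],p,R)[0].astype(int); print(uv)
u,v=uv; save('w19c',cv2.resize(im[max(0,v-50):v+50,u-50:u+50],None,fx=5.8,fy=5.8,interpolation=cv2.INTER_CUBIC))
t=cv2.imread('pics/t18.png')[115:155,345:395]; cv2.imwrite('pics/t18c.png',cv2.resize(t,None,fx=12,fy=12,interpolation=cv2.INTER_CUBIC))
E
```

```text
t: 33.55
position: [0.6271, 0.041, 0.2913]
eef_rot: [-1.555, 1.571, 1.883]
force: [0.4, 0.3, -0.6]
grip_width: 0.0598
[319  88]
```

View pics/w19c.png

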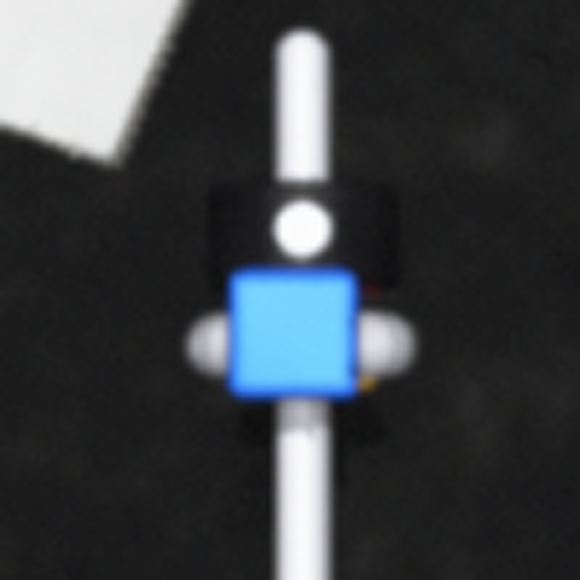

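View pics/t18c.png

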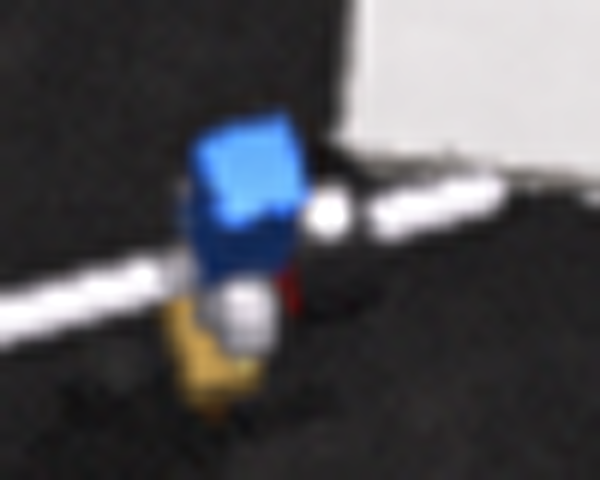

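The bright red side of the sleeve is gone. Only a faint dark edge of its near face shows, at wrist crop (370,288) and top crop (289,295), which is what a flush sleeve seen obliquely would look like. The carrier hangs on the last leg. The vials at top (306,222) and (351,195) and the beaker at (267,158) are where they were. Handing in.

```bash
python3 -c "
from cell import close_job,state
s=state();print(s['t'],s['force'].round(2)); print(close_job())"
```

```text
33.6 [-0.1   0.07 -0.18]
the job is handed in; nothing more can be done
None
```

The sleeve is pressed fully in and the carrier hangs released on the last leg, handed in at 33.6 s.

- **Slide:** I gripped the larger carrier's blue grip and lifted it 4 mm to centre the bore on the rod. It then went round both bends with no contact force above the sensor noise of about 1 N. On the last leg the ring had drifted about 1 mm off centre, and I corrected that.
- **Press:** The sleeve slid at about 4 N. At 87.3 mm of travel on the last leg the arm stopped advancing while the force rose to about 6.5–7 N, which is the hard stop.
- **Release:** I backed off 4 mm, lowered the carrier onto the rod, opened the fingers and rose clear.

**Last checks:**
- The arm is clear and touching nothing, and the force reads about zero.
- The vials and the beaker have not moved in the top view.
- Only a thin dark red edge of the sleeve shows, as expected for a flush sleeve seen at an angle. The picture alone can't rule out a few tenths of a millimetre left, so the stall at the hard stop is the stronger evidence.
- The top and wrist cameras disagreed by about 2 mm on the rod's position; I averaged them and steered by the ring as seen in the wrist view.

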